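# Hold a setting square home in the corner of the sample loader

### The arm

A 6-joint arm with a two-finger parallel gripper is mounted at the origin on the work surface. World frame = base frame: x ahead of the robot, y to its left, z up, the work surface at z = 0. Lengths are in mm, angles in degrees, forces in N, time in s.
With the tool pointing down it reaches from about 300 to 750 mm from the base axis. Payload 8.5 kg.
Tool frame: the origin (TCP) lies at the very end of the fingers, on their centre line; the grasp point (between the pads) lies 19 mm behind it; z points along the fingers, y is the line along which they close (so a half turn about z gives the same grasp; the last joint's range is limited). The gripper opens to 85 mm and grips with 20 to 120 N. Pads are 22 mm wide; open, the fingers measure 114 mm over their backs; the gripper's body (76 mm by 85 mm) begins 54 mm behind the grasp point. The pads swing forward as they close: fully open they stand 13 mm farther back than shut.
Start: joints at [54.357, 21.807, 74.336, -0, 83.858, -12.336], TCP at [217.609, 505.1, 194.222] pointing down, gripper open.
Joint ranges: [-178.18, 178.18], [-50.72, 133.34], [12.68, 142.11], [-81.47, 261.47], [9.98, 163.14], [-165.26, 165.26]. Speed limits (degrees/s): [136.94, 136.94, 180, 180, 180, 180].

### API

Orientations are given as a 3x3 rotation matrix whose columns are the frame's x, y, z axes.
In Python, from workcell import manip gives the robot as it stands.
- The arm moves only by the shell command python3 -m jog 'ROWS' [OPENING]. ROWS is JSON, a list of rows, each a list of 2 entries, a list of its own where there are three numbers: the shift along the tool's x, y, z in m, then the turn, a rotation vector about the tool's x, y, z in degrees. In form: [[[x, y, z], [rx, ry, rz]], ...]. A call has 1 to 20 rows; each row shifts and turns the commanded pose from where the row before left it, along the tool's axes as they then stand; what a row does not reach is not made up. A row lasts 1/8 s, in which the tool goes at most 62.5 mm and 10.7 degrees, less where a joint would pass 70% of its speed; a pose out of reach is approached as far as the arm can. A call is refused whole if a number of a shift passes 0.0625 or a number of a turn 10.7, either way. A call with a gripper value outside its range is refused whole. OPENING is the closure in counts, from 0 (fully open) to 255 (shut), set as the call begins (- or left out, the last holds). The fingers move at their own pace and stop on an object; the grip force is fixed at half the most. Time passes only in rows, so rows that do not move let the fingers close. It gives the time, the measured TCP pose, the force, the opening and the grip force at its end, in the units of the state.
- manip.observe(): the state, without advancing time (a new reading comes with each control period).
- manip.get_image(name): name is "scene" or "side" or "wrist"; returns the picture (420x560x3 uint8, red, green, blue); there is no depth.
- manip.calibration(name): a dict with "intrinsics" (3x3 intrinsics, pixels), "cam_to_world" (4x4, takes a point from camera to world coordinates); the wrist camera has in their place "tool_from_camera" (4x4, takes a point from camera to tool coordinates, whose origin is the TCP and whose axes are the flange's). Camera axes: x right, y down, z forward; pixel columns grow to the right and rows downward; lengths in mm; the calibration is good to about 2 mm. A picture is of the moment at which its call begins: read the wrist's pose just before it. calibration takes no time and is no camera call.
- manip.close_job(): hands the job in; it is judged then, once.
Trained networks look in the newest picture that a camera, given by its name, has taken for a name from the list of things; names that differ only in an ending like _2 or _b are one class to them, and where a whole thing is asked for, a point or a joint stands for the part that bears it (a point fixed in the world has none). Each returns a list of dicts, best first, with "score" (0 to 1); they miss things now and then, are a little off and sometimes report something else, mostly with a low value. They report only what shows in the picture. A call takes as long as a camera call.
- manip.spot_in(thing, camera): "rect" ([left, top, right, bottom] in pixels, round what is visible of it).
The state is a dict: "t": time; "joint_pos": joint angles; "joint_vel": joint speeds; "tau": joint torques, N m; "ee_pos": TCP position; "orientation": TCP orientation; "contact_force": force on the tool from outside, world axes, zero at the start; "wrist_torque": the same for the moment, N m; "finger_gap": finger opening in mm; "finger_force": force on a finger pad.
Only numpy, scipy, OpenCV 4.12 (cv2) and the standard library are available. Lean on these libraries where they do the work, as an engineer would, in place of code of your own. Each camera call takes 0.05 s, during which the arm holds its last target. There are 200 camera calls.

### The job

Pick up the aluminium setting square by its upright grip and set it down flat on the raised ledge of the sample loader, a couple of centimetres clear of both stops. Then push it into the corner, without ramming it, until its long leg lies flush on the back stop and its short leg flush on the end stop, and finish while still gripping it and keeping it lightly but firmly pressed against both stops, so that the stops can be checked against it. Leave everything else on the bench where it is.

Things in the scene. Friction and masses are not known exactly. Their poses are not given: they have to be found in the camera images.
- square: Setting square: loose plain aluminium L, 0.2 to 0.4 kg, flat on the bench. Origin at the OUTER corner of the L, underside; z up. Long leg 140 mm along -y, short leg 90 mm along -x, both 25 mm wide, 16 mm thick. Outer long face x = 0 goes on the back stop, outer short face y = 0 on the end stop; home, its origin is on point corner with the same axes. Upright grip blade on the long leg.
- square_grip (a point): Middle of the square's upright grip blade, at (-12.5, -50, 45) mm in the square's frame, same axes. The blade is 12 mm thick (x; pinch it across this), 40 mm long (y), from 16 to 62 mm above the square's underside.
- loader: Sample loader: fixed white casework in the left half ahead of the robot, turned by up to 0.2 rad. Origin on the bench right under the inside corner of the two stops; z up. Casework from x = -105 to +95 and y = -235 to +55 mm. A grey track cover, 70 mm above the bench, lies behind the back stop (x = 15 to 90).
- ledge: The loader's raised grey ledge, same frame as the loader: a flat top 60 mm above the bench, 105 mm wide (x from -105 to 0) and 235 mm long (y from -235 to 0), open at the sides without stops.
- back_stop: Fixed aluminium strip along the ledge's far long side, same frame as the loader. Its face is the plane x = 0, looking to -x, from y = -235 to 0; 12 mm thick; its top is 78 mm above the bench, 18 mm above the ledge. Rigid.
- end_stop: Fixed aluminium strip across the ledge's left end (+y end), same frame as the loader. Its face is the plane y = 0, looking to -y, from x = -105 to 0; 12 mm thick; its top is 18 mm above the ledge. Rigid.
- corner (a point): Inside corner of the two stops at the level of the ledge's top (60 mm above the bench); axes as the loader's: back stop towards +x, end stop towards +y, free ledge towards -x and -y.
- tube_rack: Bystander: white rack of yellow-capped tubes, 60 by 130 mm, 97 mm high; origin under its centre.
- reagent_carton: Bystander: small carton 60 by 70 mm, 55 mm high; origin under its centre.
- screwdriver: Bystander: screwdriver with black handle lying on the bench near the robot, about 200 mm long.
- wash_bottle: Bystander: white bottle with green cap, 64 mm across, 130 mm high; origin under its centre.
- room_meter: Bystander: small white stand with a dark display, 50 by 100 mm, 80 mm high; origin under its centre.
- sample_jar: Bystander: clear jar with white lid, 60 mm across, 70 mm high; origin under its centre.

How it is judged:
By the outcome, as a careful person would: the job done as asked, in the order asked, and still so for the second after the job is handed in, while the arm keeps its last pose, push and grip.
It also fails if it takes over 53 s, if anything falls off the work surface, if the arm or the gripper's body presses on something with over 40 N, if the wrist force passes 120 N, or if a joint passes its speed limit or range.

## Working session

There is one attempt and no reset: what is moved stays moved. The work goes in short steps, Python scripts to look and compute and a shell command to move; the robot and the scene stay as the last step left them, time stands still between calls to the robot, and variables do not carry over. Pictures are saved under pics/ and viewed, at most 10 in all, crops included, and the job is handed in when it is done.

```bash
mkdir -p pics; ls
cat > h.py <<'E'
import numpy as np, cv2
from workcell import manip
def K(n): return np.array(manip.calibration(n)["intrinsics"],float)
def cam(n):
    c=manip.calibration(n)
    if n!="wrist": return np.array(c["cam_to_world"],float)
    s=manip.observe(); T=np.eye(4); T[:3,:3]=np.array(s["orientation"]); T[:3,3]=s["ee_pos"]
    return T@np.array(c["tool_from_camera"],float)
def w(n,uv,z,T=None):
    T=cam(n) if T is None else T
    d=T[:3,:3]@np.linalg.inv(K(n))@np.array([uv[0],uv[1],1.])
    return T[:3,3]+d*(z-T[2,3])/d[2]
def proj(n,P,T=None):
    T=cam(n) if T is None else T
    p=np.linalg.inv(T)@np.r_[P,1]; q=K(n)@p[:3]; return q[:2]/q[2]
def snap(n,f=None):
    im=manip.get_image(n)
    if f: cv2.imwrite("pics/"+f,cv2.cvtColor(im,cv2.COLOR_RGB2BGR))
    return im
E
python3 - <<'E'
from h import *
s=manip.observe(); print({k:np.round(v,3).tolist() for k,v in s.items()})
ims=[snap(n,n+"0.png") for n in ("scene","side","wrist")]
for n in ("scene","side","wrist"):
    print(n,np.round(cam(n),2).tolist(),K(n).tolist())
    for t in ("square","square_grip","loader","corner"):
        print(t,[(np.round(d["rect"]).tolist(),round(d["score"],2)) for d in manip.spot_in(t,n)[:2]])
E
```

```text
pics
{'t': 0.0, 'joint_pos': [54.357, 21.841, 74.387, 0.0, 83.857, -12.337], 'joint_vel': [-0.012, 0.033, -0.007, 0.082, -0.064, -0.109], 'tau': [-0.0, -44.846, -23.128, -0.0, 0.005, 0.0], 'ee_pos': [217.401, 504.826, 193.6], 'orientation': [[-0.918, 0.396, -0.001], [0.396, 0.918, -0.001], [0.0, -0.001, -1.0]], 'contact_force': [1.043, 0.741, -0.132], 'wrist_torque': [-0.02, 0.038, 0.023], 'finger_force': 0.0, 'finger_gap': 85.433}
scene [[0.88, 0.29, -0.38, 1000.18], [0.48, -0.56, 0.68, -844.77], [-0.01, -0.77, -0.63, 837.34], [0.0, 0.0, 0.0, 1.0]] [[477.7564259443018, 0.0, 287.54213455911395], [0.0, 477.7564259443018, 216.43462039049413], [0.0, 0.0, 1.0]]
square [([183.0, 258.0, 224.0, 315.0], 0.59)]
square_grip [([183.0, 258.0, 229.0, 316.0], 0.57)]
loader [([304.0, 167.0, 405.0, 258.0], 0.65)]
corner [([307.0, 163.0, 411.0, 259.0], 0.86), ([232.0, 185.0, 273.0, 226.0], 0.23)]
side [[0.72, -0.48, 0.5, -120.9], [-0.7, -0.49, 0.52, -701.05], [-0.0, -0.73, -0.69, 967.31], [0.0, 0.0, 0.0, 1.0]] [[479.4368542054913, 0.0, 279.17922449694004], [0.0, 479.4368542054913, 211.4253696860157], [0.0, 0.0, 1.0]]
square [([289.0, 276.0, 359.0, 323.0], 0.71), ([393.0, 318.0, 430.0, 371.0], 0.42)]
square_grip [([292.0, 275.0, 362.0, 323.0], 0.61), ([172.0, 139.0, 199.0, 164.0], 0.28)]
loader [([215.0, 135.0, 331.0, 218.0], 0.67), ([138.0, 171.0, 182.0, 226.0], 0.64)]
corner [([218.0, 138.0, 328.0, 220.0], 0.62)]
wrist [[0.4, 0.89, 0.24, 155.25], [0.92, -0.38, -0.11, 531.78], [-0.0, 0.27, -0.96, 374.08], [0.0, 0.0, 0.0, 1.0]] [[349.6933836629982, 0.0, 278.73632075738584], [0.0, 349.6933836629982, 211.65659662849737], [0.0, 0.0, 1.0]]
square []
square_grip []
loader []
corner []
```

View pics/scene0.png

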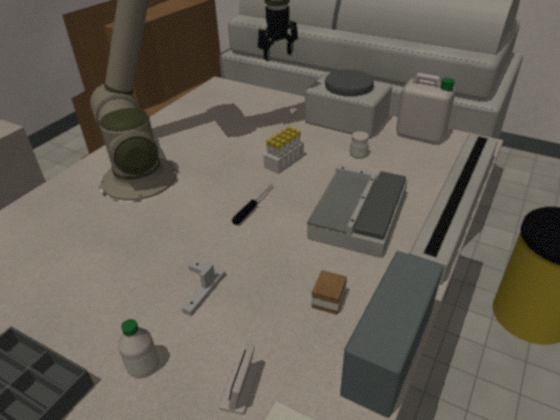

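View pics/side0.png

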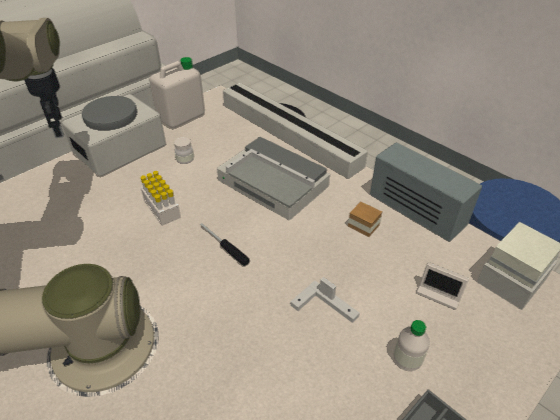

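The scene and side images show the square (side: around (325,300)) and the loader (side: around (272,178)). I'll view enlarged crops of both.

Run:
```python
import cv2,numpy as np
a=cv2.imread("pics/side0.png"); 
c1=cv2.resize(a[265:335,280:370],None,fx=6,fy=6,interpolation=cv2.INTER_CUBIC)[:, :400*2]
c2=cv2.resize(a[130:220,210:335],None,fx=6,fy=6,interpolation=cv2.INTER_CUBIC)
cv2.imwrite("pics/c1.png",c1);cv2.imwrite("pics/c2.png",c2)
```

```text
(no output)
```

View pics/c1.png

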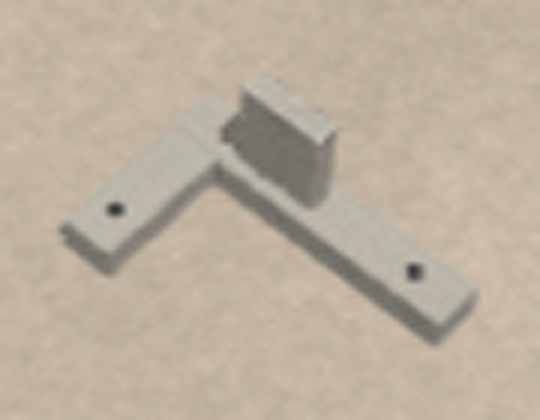

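View pics/c2.png

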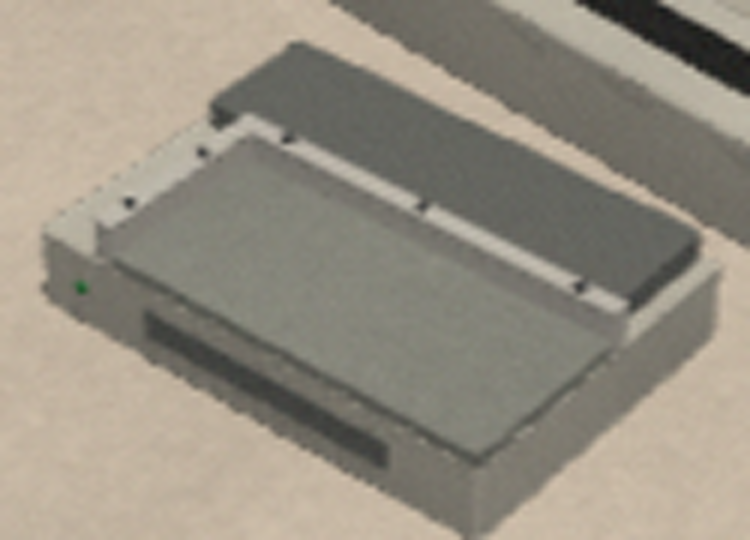

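Crop 1 shows the square's top face: outer corner at (208,95), short end (62,230)/(110,258), inner corner (218,165), and long end (435,328)/(476,293). Crop 2 shows the stops' inside corner top near (248,137), the ledge front right at (478,460), its front left at (100,242), and its far right at (612,345). Next I'll fit the poses.

Run:
```python
from h import *
from scipy.optimize import least_squares
def fit(obj,uv,off,x0,z0=0):
    uv=(np.array(uv)+.5)/6-.5+off; T=cam("side")
    def P(p,o):
        c,s=np.cos(p[2]),np.sin(p[2]); return np.array([p[0]+c*o[0]-s*o[1],p[1]+s*o[0]+c*o[1],o[2]])
    f=lambda p:np.concatenate([proj("side",P(p,o),T)-q for o,q in zip(obj,uv)])
    r=least_squares(f,x0,x_scale=[10,10,.1]); print(np.round(r.x,3),np.degrees(r.x[2]).round(2),"res",np.round(r.fun,1)); return r.x,P
p,P=fit([(0,0,16),(-90,0,16),(-90,-25,16),(-25,-25,16),(-25,-140,16),(0,-140,16),(-6.5,-30,62),(-18.5,-30,62),(-18.5,-70,62),(-6.5,-70,62)],
 [(208,95),(62,230),(110,258),(218,165),(435,328),(476,293),(262,75),(240,92),(318,142),(335,130)],(280,265),[450,-40,0.])
print("grip",P(p,(-12.5,-50,45)))
q,Q=fit([(0,0,78),(-105,-235,60),(-105,0,60),(0,-235,60),(-105,-235,0)],[(248,137),(478,460),(100,242),(612,345),(475,540)],(210,130),[500,300,0.])
print("corner",Q(q,(0,0,60)))
im=cv2.imread("pics/scene0.png")
for o in [(0,0,16),(-90,0,16),(-25,-140,16),(0,-140,16),(-6.5,-30,62),(-18.5,-70,62)]: print(proj("scene",P(p,o)).round(),end="")
for pp,F,L in ((p,P,[(0,0,16),(-90,0,16),(-25,-140,16),(0,-140,16),(-12.5,-50,62)]),(q,Q,[(0,0,78),(-105,0,60),(-105,-235,60),(0,-235,60)])):
    for o in L: cv2.circle(im,tuple(int(round(4*v)) for v in proj("scene",F(pp,o))),4,(0,0,255),-1,shift=2)
cv2.imwrite("pics/chk.png",cv2.resize(im[150:330,170:420],None,fx=3,fy=3))
```

```text
[ 4.65095e+02 -2.20877e+02  3.50000e-02] 2.03 res [-0.   0.1 -0.2 -1.  -0.5  0.4 -0.6 -0.1  0.7  0.4  0.3 -0.3 -0.4 -0.2
  0.  -0.1  0.1  0.9  0.5 -0.1]
grip [ 454.36935389 -271.28783858   45.        ]
[6.59106e+02 2.32054e+02 1.14000e-01] 6.5 res [-0.2 -1.4 -0.5 -0.9  1.5  2.  -0.4 -0.7 -0.3  1.1]
corner [659.10629788 232.05371745  60.        ]
[221. 270.][190. 259.][177. 308.][186. 312.][209. 264.][195. 273.]
```

View pics/chk.png

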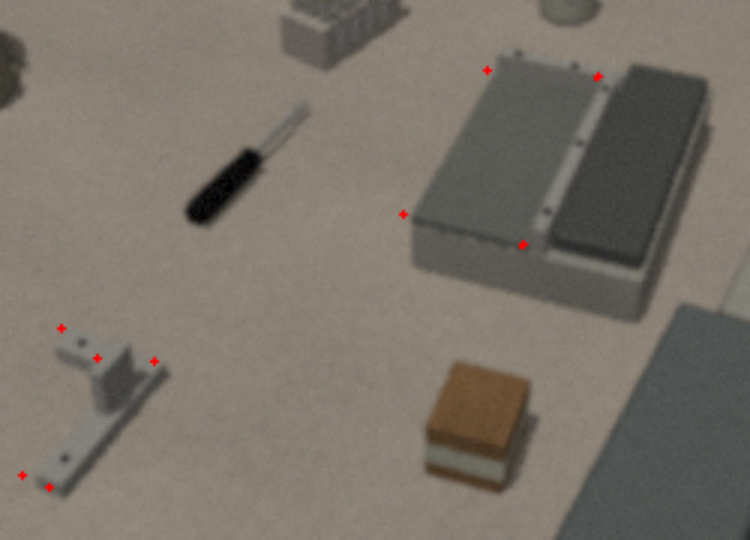

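The side-camera fit is good (residuals about 1 px), but the scene camera disagrees by a few mm. I'll move over the square and refine with the wrist camera.

```bash
python3 -m jog '[[[-0.0375,-0.0442,0.003],[0,0,0]],[[-0.0375,-0.0442,0.003],[0,0,0]],[[-0.0375,-0.0442,0.003],[0,0,0]],[[-0.0375,-0.0442,0.003],[0,0,0]],[[-0.0375,-0.0442,0.003],[0,0,0]],[[-0.0375,-0.0442,0.003],[0,0,0]],[[-0.0375,-0.0442,0.003],[0,0,0]],[[-0.0375,-0.0442,0.003],[0,0,0]],[[-0.0375,-0.0442,0.003],[0,0,0]],[[-0.0375,-0.0442,0.003],[0,0,0]],[[-0.0375,-0.0442,0.003],[0,0,0]],[[-0.0375,-0.0442,0.003],[0,0,0]],[[-0.0375,-0.0442,0.003],[0,0,0]],[[-0.0375,-0.0442,0.003],[0,0,0]],[[0,0,0],[0,0,10.7]],[[0,0,0],[0,0,10.7]],[[0,0,0],[0,0,10.7]],[[0,0,0],[0,0,10.7]],[[0,0,0],[0,0,10.7]],[[0,0,0],[0,0,10.7]]]' 0
python3 -m jog '[[[0,0,0],[0,0,0]],[[0,0,0],[0,0,0]]]'
python3 - <<'E'
from h import *
s=manip.observe(); print(s["t"],np.round(s["ee_pos"],1),np.round(s["orientation"],3).tolist(),np.round(s["joint_pos"],1))
np.save("Tw1.npy",cam("wrist")); snap("wrist","w1.png")
E
```

```text
t: 3.25
ee_pos: [454.9, -271.0, 152.3]
orientation: [[-0.037, 0.999, 0.0], [0.999, 0.037, -0.0], [-0.0, 0.0, -1.0]]
contact_force: [0.1, 0.8, 0.7]
finger_gap: 85.2
finger_force: 0.0
t: 3.5
ee_pos: [454.9, -270.9, 152.2]
orientation: [[-0.047, 0.999, 0.0], [0.999, 0.047, -0.0], [-0.0, 0.0, -1.0]]
contact_force: [-0.3, -0.2, 0.7]
finger_gap: 85.6
finger_force: 0.0
3.5 [ 454.9 -270.9  152.2] [[-0.047, 0.999, 0.0], [0.999, 0.047, -0.0], [-0.0, 0.0, -1.0]] [-43.6  21.8  81.7   0.   76.5 -46.3]
```

View pics/w1.png

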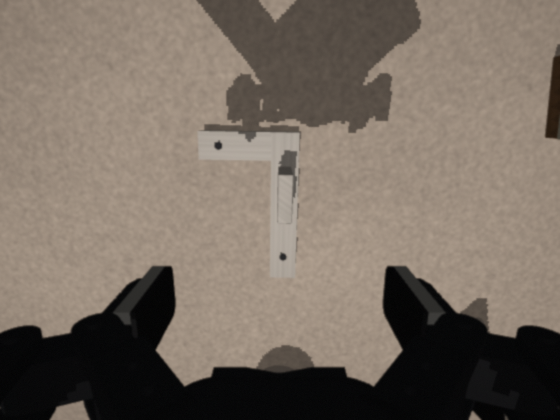

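The wrist view shows the square's top with its outer corner at (299,131), short end at (199,131)/(199,159), and long end at (270,278)/(295,278). The blade top spans (278,174) to (293,223).

```bash
cat >> h.py <<'E'
from scipy.optimize import least_squares
def P(p,o):
    c,s=np.cos(p[2]),np.sin(p[2]); return np.array([p[0]+c*o[0]-s*o[1],p[1]+s*o[0]+c*o[1],o[2]])
def fit(n,T,obj,uv,x0):
    f=lambda p:np.concatenate([proj(n,P(p,o),T)-q for o,q in zip(obj,uv)])
    r=least_squares(f,x0,x_scale=[10,10,.1]); print(r.x[:2].round(1),np.degrees(r.x[2]).round(2),"res",r.fun.round(1)); return r.x
E
python3 - <<'E'
from h import *
T=np.load("Tw1.npy")
p=fit("wrist",T,[(0,0,16),(-90,0,16),(-90,-25,16),(-25,-25,16),(-25,-140,16),(0,-140,16),(-6.5,-30,62),(-18.5,-30,62),(-18.5,-70,62),(-6.5,-70,62)],
 [(299,131),(199,131),(199,159),(271,160),(270,278),(295,278),(293,174),(278,174),(278,223),(293,223)],[465,-221,.03])
g=P(p,(-12.5,-50,45)); s=manip.observe(); R=np.array(s["orientation"])
print(g, "tool shift to grip xy", R.T@(g-np.array(s["ee_pos"])), "tool yaw",np.degrees(np.arctan2(R[1,1],R[0,1])))
E
```

```text
[ 470.4 -217.3] 1.88 res [ 0.7  1.1 -1.4 -0.3 -0.   0.1  0.2  0.1  0.2 -1.2  0.5 -0.9  0.7  0.2
  0.2  0.  -0.4  0.1 -0.6  0.3]
[ 459.55141616 -267.65473133   45.        ] tool shift to grip xy [  3.05038297   4.76725475 107.23209563] tool yaw 2.662864387465642
```

```bash
python3 -m jog '[[[0.003,0.0048,0.03],[0,0,0.8]],[[0,0,0.04],[0,0,0]],[[0,0,0.034],[0,0,0]],[[0,0,0.02],[0,0,0]],[[0,0,0],[0,0,0]],[[0,0,0],[0,0,0]]]' 0
python3 -m jog '[[[0,0,0],[0,0,0]],[[0,0,0],[0,0,0]],[[0,0,0],[0,0,0]],[[0,0,0],[0,0,0]],[[0,0,0],[0,0,0]],[[0,0,0],[0,0,0]],[[0,0,0],[0,0,0]],[[0,0,0],[0,0,0]]]' 255
```

```text
t: 4.3
ee_pos: [460.0, -268.1, 29.1]
orientation: [[-0.03, 1.0, 0.001], [1.0, 0.03, -0.001], [-0.001, 0.001, -1.0]]
contact_force: [-0.5, 0.1, 0.9]
finger_gap: 85.3
finger_force: 0.0
t: 5.3
ee_pos: [459.6, -267.7, 28.2]
orientation: [[-0.03, 1.0, -0.0], [1.0, 0.03, 0.0], [0.0, -0.0, -1.0]]
contact_force: [0.1, 0.2, -0.2]
finger_gap: -0.1
finger_force: 0.0
```

The fingers shut on nothing, so I need to look.

Run:
```python
from h import *
np.save("Tw2.npy",cam("wrist")); a=snap("wrist","w2.png"); b=snap("side","s2.png")
c=cv2.resize(b[240:340,270:390],(480,400),interpolation=cv2.INTER_CUBIC)
o=np.zeros((420,1040-240,3),np.uint8); o[:300,:400]=cv2.resize(a,(400,300)); o[:333,400:]=cv2.resize(c,(400,333))
cv2.imwrite("pics/v2.png",o[...,::-1])
```

```text
(no output)
```

View pics/v2.png

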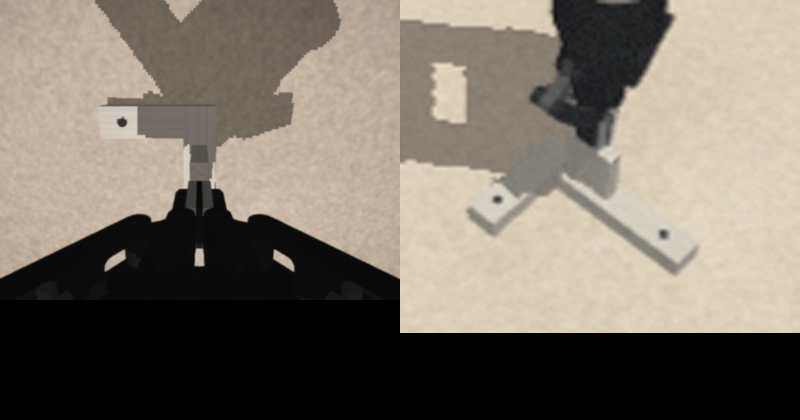

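Run:
```python
from h import *
T=np.load("Tw2.npy"); p=[470.4,-217.3,np.radians(1.88)]
print(T.round(2).tolist())
for o in [(0,0,16),(-90,0,16),(-90,-25,16),(-18.5,-30,62),(-18.5,-70,62),(-12.5,-50,45)]: print(o,proj("wrist",P(p,o),T).round())
s=manip.observe(); t=np.array(s["ee_pos"]); print("tcp px",proj("wrist",t,T),"grasp px",proj("wrist",t+[0,0,19],T),"side",proj("side",t), proj("side",t+[0,0,19]))
fit("wrist",T,[(0,0,16),(-90,0,16),(-90,-25,16)],[(301,147),(140,148),(140,193)],p)
a=cv2.imread("pics/w2.png"); b=cv2.imread("pics/s2.png")
c1=cv2.resize(a[130:330,190:370],(540,600),interpolation=cv2.INTER_CUBIC)
c2=cv2.resize(b[255:325,315:345+0],(257,600),interpolation=cv2.INTER_CUBIC)
cv2.imwrite("pics/v3.png",np.hstack([c1,c2]))
```

```text
[[1.0, 0.03, 0.01, 456.99], [0.03, -0.96, -0.27, -200.43], [0.0, 0.27, -0.96, 208.08], [0.0, 0.0, 0.0, 1.0]]
(0, 0, 16) [302. 148.]
(-90, 0, 16) [137. 149.]
(-90, -25, 16) [142. 194.]
(-18.5, -30, 62) [266. 227.]
(-18.5, -70, 62) [267. 308.]
(-12.5, -50, 45) [280. 255.]
tcp px [279.82584782 242.85831921] grasp px [279.95274168 256.38001858] side [327.09777851 289.5840204 ] [327.6272812  284.72835572]
[ 470.5 -216.9] 1.79 res [ 1.7  0.5 -3.3 -0.2  1.6 -0.1]
```

View pics/v3.png

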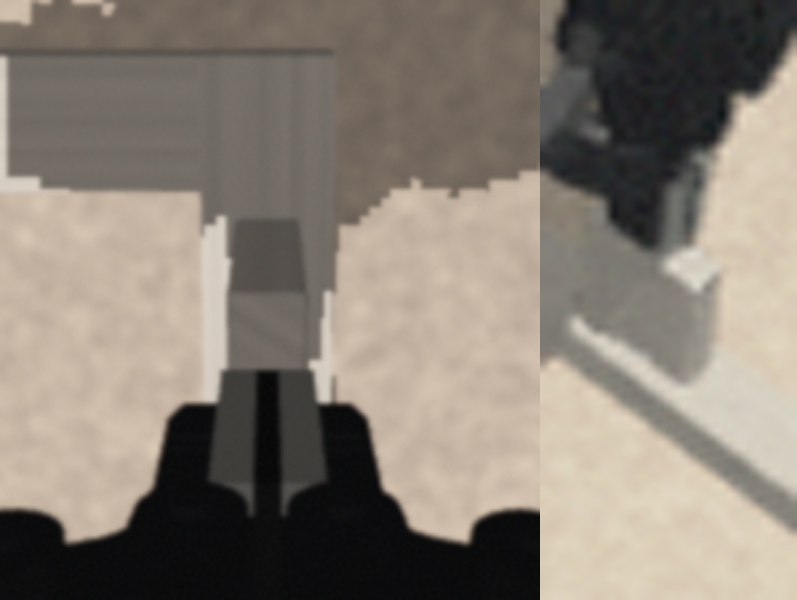

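Run:
```python
from h import *
T=np.load("Tw2.npy"); s=manip.observe(); t=np.array(s["ee_pos"])
for h in (0,10,20,30,35,40):
    print(h,proj("wrist",t+[0,11,h],T).round(1),proj("wrist",t+[0,0,h],T).round(1),proj("side",t+[-4,-3,h],None).round(1))
print({k:np.round(s[k],2) for k in ("finger_gap","finger_force","contact_force","ee_pos","joint_pos")})
```

```text
0 [280.4 223.7] [279.8 242.9] [326.9 291.2]
10 [280.5 229.5] [279.9 249.6] [327.2 288.7]
20 [280.6 236. ] [280.  257.2] [327.5 286.1]
30 [280.8 243.3] [280.  265.6] [327.8 283.5]
35 [280.8 247.3] [280.1 270.2] [327.9 282.2]
40 [280.9 251.6] [280.1 275.1] [328.1 280.9]
{'finger_gap': np.float64(-0.13), 'finger_force': np.float64(0.0), 'contact_force': array([ 0.16,  0.19, -0.53]), 'ee_pos': array([ 459.59, -267.73,   28.22]), 'joint_pos': array([-42.98,  30.48,  90.8 ,  -0.  ,  58.72, -44.67])}
```

The wrist crop shows the shut tips at row 253 lying across the blade top. The side crop shows them just above the blade. So the finger tips end about 36–41 mm short of the reported TCP, and the square hasn't moved. I'll reopen, go about 36 mm lower while watching the force, and grip again.

```bash
python3 -m jog '[[[0,0,0],[0,0,0]],[[0,0,0],[0,0,0]],[[0,0,0],[0,0,0]],[[0,0,0],[0,0,0]],[[0,0,0],[0,0,0]],[[0,0,0],[0,0,0]],[[0,0,0],[0,0,0]],[[0,0,0.008],[0,0,0]],[[0,0,0.008],[0,0,0]]]' 0
python3 -m jog '[[[0,0,0.008],[0,0,0]],[[0,0,0.006],[0,0,0]],[[0,0,0.006],[0,0,0]],[[0,0,0],[0,0,0]]]'
python3 -m jog '[[[0,0,0],[0,0,0]],[[0,0,0],[0,0,0]],[[0,0,0],[0,0,0]],[[0,0,0],[0,0,0]],[[0,0,0],[0,0,0]],[[0,0,0],[0,0,0]],[[0,0,0],[0,0,0]],[[0,0,0],[0,0,0]]]' 255
```

```text
t: 6.52
ee_pos: [459.5, -267.6, 11.5]
orientation: [[-0.03, 1.0, -0.0], [1.0, 0.03, 0.0], [0.0, -0.0, -1.0]]
contact_force: [-0.2, 0.3, 0.2]
finger_gap: 84.9
finger_force: 0.0
t: 7.02
ee_pos: [459.4, -267.6, -8.2]
orientation: [[-0.03, 1.0, -0.001], [1.0, 0.03, 0.001], [0.001, -0.001, -1.0]]
contact_force: [-0.7, -0.1, -0.0]
finger_gap: 85.3
finger_force: 0.0
t: 8.02
ee_pos: [459.7, -267.8, -7.5]
orientation: [[-0.03, 1.0, 0.0], [1.0, 0.03, -0.0], [-0.0, 0.0, -1.0]]
contact_force: [-0.4, 0.3, 4.6]
finger_gap: 11.1
finger_force: 59.4
```

Gripped: gap about 12 mm, pad force 59 N. The working convention is that underside height equals reported TCP z + 7.5. Next I'll lift and carry it toward the loader.

```bash
python3 -m jog '[[[0,0,-0.01],[0,0,0]],[[0,0,-0.03],[0,0,0]],[[0,0,-0.03],[0,0,0]],[[0,0,-0.03],[0,0,0]],[[0,0,-0.02],[0,0,0]]]' 255
python3 -m jog '[[[0.015,0.007,0],[0,0,0]],[[0.03,0.0135,0],[0,0,0]],[[0.03,0.0135,0],[0,0,0]],[[0.03,0.0135,0],[0,0,0]],[[0.03,0.0135,0],[0,0,0]],[[0.03,0.0135,0],[0,0,0]],[[0.03,0.0135,0],[0,0,0]],[[0.03,0.0135,0],[0,0,0]],[[0.03,0.0135,0],[0,0,0]],[[0.03,0.0135,0],[0,0,0]],[[0.03,0.0135,0],[0,0,0]],[[0.03,0.0135,0],[0,0,-1.2]],[[0.03,0.0135,0],[0,0,-1.2]],[[0.03,0.0135,0],[0,0,-1.2]],[[0.015,0.006,0],[0,0,-1.2]],[[0,0,0],[0,0,0]],[[0,0,0],[0,0,0]]]' 255
python3 - <<'E'
from h import *
s=manip.observe(); np.save("Tw4.npy",cam("wrist")); a=snap("wrist","w4.png"); b=snap("side","s4.png");print(manip.observe()["t"])
E
```

```text
t: 8.65
ee_pos: [459.6, -267.7, 113.7]
orientation: [[-0.03, 1.0, 0.001], [1.0, 0.03, -0.001], [-0.001, 0.001, -1.0]]
contact_force: [0.4, -0.2, -3.3]
finger_gap: 11.3
finger_force: 58.9
t: 10.78
ee_pos: [632.3, 157.9, 111.9]
orientation: [[-0.112, 0.994, -0.001], [0.994, 0.112, -0.0], [-0.0, -0.001, -1.0]]
contact_force: [-0.2, 0.4, -2.7]
finger_gap: 11.5
finger_force: 58.8
10.875
```

View pics/w4.png

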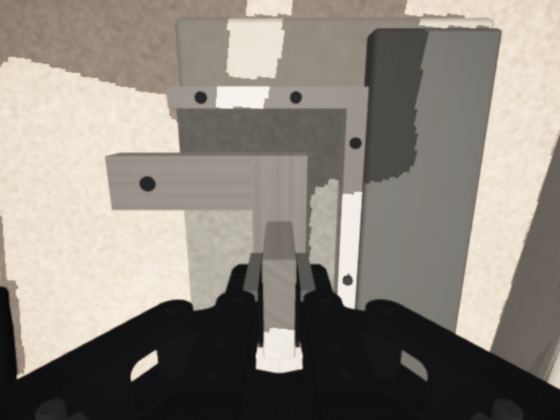

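The wrist view shows the held square with its outer corner near (307,156), the end stop strip at rows 87–108, the back stop strip from (345–367, 120) to (337–357, 300), and the square level and clear. I'll locate the edges precisely from intensity profiles.

Run:
```python
from h import *
g=cv2.cvtColor(cv2.imread("pics/w4.png"),cv2.COLOR_BGR2GRAY).astype(int)
for c in (190,280,325): print("col",c,"rows84-114",g[84:115,c-2:c+3].mean(1).astype(int))
for r in (125,165,215,240,265): print("row",r,"cols328-372",g[r-1:r+2,328:373].mean(0).astype(int))
for c in (130,200,290): print("sq col",c,"rows148-164",g[148:165,c-2:c+3].mean(1).astype(int))
for r in (170,200): print("sq row",r,"cols300-312",g[r-1:r+2,300:313].mean(0).astype(int),"100-114",g[r-1:r+2,100:115].mean(0).astype(int))
print("inner",g[200:216,198:203].mean(1).astype(int), "ledge left cols172-195 @130",g[129:132,172:196].mean(0).astype(int))
```

```text
col 190 rows84-114 [140 141 145 151 152 152 152 152 152 152 152 152 152 152 152 152 152 153
 152 152 152 152 152 145 123 102  96  96  97  98  99]
col 280 rows84-114 [142 143 148 153 155 155 155 155 155 155 155 156 155 156 156 155 155 155
 154 155 155 155 154 148 125 103  97  96  97  96  97]
col 325 rows84-114 [142 143 147 151 154 154 154 153 153 153 153 153 153 153 153 152 153 153
 153 153 153 153 153 146 124 103  97  96  95  95  95]
row 125 cols328-372 [ 97  95  94  93  93  93  94  94  95  94  93  93  95  97  98  98 100 111
 136 148 150 150 150 149 150 149 149 148 148 149 148 148 148 148 148 148
 148 137  98  64  58  62  65  69  72]
row 165 cols328-372 [ 98  98  98  98  98  98  97  97  96  96  97  99  99  99 100 110 133 146
 147 148 148 148 147 147 147 146 147 147 146 146 146 146 146 146 139 111
  75  59  61  65  68  71  73  74  75]
row 215 cols328-372 [175 175 174 173 172 170 170 167 152 128 114 107 125 186 229 238 239 239
 239 239 239 239 239 239 238 238 238 238 238 238 238 230 176 108  92 102
 112 119 126 129 129 129 129 129 130]
row 240 cols328-372 [169 169 170 172 174 175 171 1
[... 429 characters left out ...]
 143 144 144 144 145]
sq col 200 rows148-164 [101 101 100 102 107 111 113 120 140 149 148 147 146 146 146 146 147]
sq col 290 rows148-164 [ 96  96  97  99 104 108 111 122 140 147 148 148 148 148 148 148 148]
sq row 170 cols300-312 [153 152 151 151 152 150 139 114  98  95  96  96  97] 100-114 [228 227 227 228 229 224 194 160 147 146 145 145 145 146 146]
sq row 200 cols300-312 [150 149 148 149 151 146 126 106  98 108 138 164 173] 100-114 [230 231 232 234 235 234 232 230 229 224 195 162 148 147 147]
inner [151 150 150 149 148 147 147 147 148 154 166 175 176 176 174 172] ledge left cols172-195 @130 [228 229 229 230 229 213 157 109  99  99 100 100 100 100 100 100 100  99
 100 100 101 101 102 102]
```

Run:
```python
from h import *
T=np.load("Tw4.npy")
W=lambda pts,z: np.array([w("wrist",p,z,T)[:2] for p in pts])
zt=111.9+7.5+16
E=W([(190,108),(280,108),(325,108)],78); B=W([(345.8,125),(344,165),(340.8,215),(339.6,240),(338.3,265)],78)
so=W([(130,155.6),(200,155.6),(290,155.5)],zt); sl=W([(306.8,170),(306.3,200)],zt); se=W([(106.7,170),(110,200)],zt)
def line(p): c=p.mean(0); v=np.linalg.svd(p-c)[2][0]; return c,v
def ang(v): a=np.degrees(np.arctan2(v[1],v[0])); return a
def X(a,b): t=np.linalg.solve(np.c_[a[1],-b[1]],b[0]-a[0]); return a[0]+t[0]*a[1]
e,b,s,l=line(E),line(B),line(so),line(sl)
print("end dir",ang(e[1]),"back",ang(b[1])%180-90,"sq short",ang(s[1]),"sq long",ang(l[1])%180-90)
c,o=X(e,b),X(s,l); print("corner",c,"sq origin",o,"short len",np.linalg.norm(se.mean(0)-sl.mean(0)))
y=np.radians(ang(b[1])%180-90); R=np.array([[np.cos(y),-np.sin(y)],[np.sin(y),np.cos(y)]])
print("sq origin in loader",R.T@(o-c)); t=np.array([632.3,157.9]); print("expected origin from grip",t+R@[12.5,50])
```

```text
end dir 6.410406202828244 back 6.10627794356121 sq short 6.45173560965978 sq long 6.685333897076248
corner [663.3863451  233.26344137] sq origin [638.6154247  209.05308577] short len 90.07092273527483
sq origin in loader [-27.20570616 -21.43803554]
expected origin from grip [639.41042763 208.9459775 ]
```

All checks agree: corner at (663.4, 233.3), loader yaw about 6.3°, square 27 and 21 mm clear, and short leg measures 90.1 mm. I'll lower it here, slowing near the ledge.

```bash
python3 -m jog '[[[0,0,0.02],[0,0,0]],[[0,0,0.02],[0,0,0]],[[0,0,0.01],[0,0,0]],[[0,0,0.004],[0,0,0]],[[0,0,0],[0,0,0]]]' 255
python3 -m jog '[[[0,0,0.001],[0,0,0]],[[0,0,0.001],[0,0,0]],[[0,0,0.001],[0,0,0]],[[0,0,0.001],[0,0,0]],[[0,0,0],[0,0,0]]]' 255
```

```text
t: 11.5
ee_pos: [632.9, 158.6, 58.6]
orientation: [[-0.113, 0.994, 0.001], [0.994, 0.113, 0.0], [-0.0, 0.001, -1.0]]
contact_force: [-0.3, -0.6, -1.9]
finger_gap: 11.3
finger_force: 58.7
t: 12.12
ee_pos: [632.7, 158.7, 54.1]
orientation: [[-0.113, 0.994, -0.0], [0.994, 0.113, -0.0], [0.0, -0.0, -1.0]]
contact_force: [0.3, 0.4, -2.5]
finger_gap: 11.2
finger_force: 58.7
```

```bash
python3 -m jog '[[[0,0,0.0005],[0,0,0]],[[0,0,0.0005],[0,0,0]],[[0,0,0],[0,0,0]]]' 255
python3 -m jog '[[[0,0,0.0005],[0,0,0]],[[0,0,0.0005],[0,0,0]],[[0,0,0],[0,0,0]]]' 255
```

```text
t: 12.5
ee_pos: [632.7, 158.7, 53.2]
orientation: [[-0.113, 0.994, -0.0], [0.994, 0.113, -0.0], [-0.0, -0.0, -1.0]]
contact_force: [-0.1, -0.4, -2.0]
finger_gap: 11.0
finger_force: 58.7
t: 12.88
ee_pos: [632.8, 158.7, 52.5]
orientation: [[-0.113, 0.994, 0.0], [0.994, 0.113, -0.0], [-0.0, 0.0, -1.0]]
contact_force: [-0.3, -0.2, -0.0]
finger_gap: 11.3
finger_force: 59.2
```

```bash
python3 -m jog '[[[0,0,0.0003],[0,0,0]],[[0,0,0],[0,0,0]]]' 255
python3 -m jog '[[[0,0,0.0003],[0,0,0]],[[0,0,0],[0,0,0]],[[0,0,0],[0,0,0]]]' 255
```

```text
t: 13.12
ee_pos: [632.8, 158.8, 52.4]
orientation: [[-0.113, 0.994, 0.0], [0.994, 0.113, -0.0], [-0.0, 0.0, -1.0]]
contact_force: [-3.3, -0.5, 4.4]
finger_gap: 11.4
finger_force: 59.9
t: 13.5
ee_pos: [632.8, 158.8, 52.4]
orientation: [[-0.113, 0.994, 0.001], [0.994, 0.113, -0.0], [-0.0, 0.001, -1.0]]
contact_force: [-3.4, 0.5, 8.2]
finger_gap: 11.1
finger_force: 60.3
```

Seated flat. Now I'll slide it toward the corner, staying short of the stops first.

```bash
python3 -m jog '[[[0.002,0.003,0],[0,0,0]],[[0.003,0.004,0],[0,0,0]],[[0.003,0.004,0],[0,0,0]],[[0.003,0.004,0],[0,0,0]],[[0.003,0.004,0],[0,0,0]],[[0.002,0.003,0],[0,0,0]],[[0.001,0.001,0],[0,0,0]],[[0,0,0],[0,0,0]]]' 255
python3 -m jog '[[[0.0005,0,0],[0,0,0]],[[0.0005,0,0],[0,0,0]],[[0.0005,0,0],[0,0,0]],[[0.0005,0,0],[0,0,0]],[[0,0,0],[0,0,0]]]' 255
```

```text
t: 14.5
ee_pos: [654.1, 177.8, 52.5]
orientation: [[-0.113, 0.994, 0.001], [0.994, 0.113, -0.001], [-0.001, 0.001, -1.0]]
contact_force: [-1.8, -2.1, 5.2]
finger_gap: 10.8
finger_force: 60.2
t: 15.12
ee_pos: [654.4, 179.4, 52.5]
orientation: [[-0.113, 0.994, 0.002], [0.994, 0.113, -0.001], [-0.001, 0.002, -1.0]]
contact_force: [0.3, -4.2, 5.2]
finger_gap: 11.0
finger_force: 59.9
```

```bash
python3 -m jog '[[[0.0005,0,0],[0,0,0]],[[0.0005,0,0],[0,0,0]],[[0.0005,0,0],[0,0,0]],[[0,0,0],[0,0,0]]]' 255
python3 -m jog '[[[0.0005,0,0],[0,0,0]],[[0.0005,0,0],[0,0,0]],[[0,0,0],[0,0,0]]]' 255
python3 -m jog '[[[0.0005,0,0],[0,0,0]],[[0.0005,0,0],[0,0,0]],[[0,0,0],[0,0,0]]]' 255
```

```text
t: 15.62
ee_pos: [654.3, 180.9, 52.5]
orientation: [[-0.113, 0.994, 0.003], [0.994, 0.113, -0.001], [-0.001, 0.002, -1.0]]
contact_force: [0.3, -3.6, 5.1]
finger_gap: 11.0
finger_force: 59.9
t: 16.0
ee_pos: [654.2, 181.8, 52.5]
orientation: [[-0.113, 0.994, 0.003], [0.994, 0.113, -0.001], [-0.001, 0.002, -1.0]]
contact_force: [-0.2, -4.8, 5.4]
finger_gap: 11.4
finger_force: 60.0
t: 16.38
ee_pos: [654.1, 181.8, 52.5]
orientation: [[-0.112, 0.994, 0.002], [0.994, 0.112, -0.003], [-0.003, 0.002, -1.0]]
contact_force: [0.7, -8.6, 4.9]
finger_gap: 11.2
finger_force: 60.1
```

End stop contact, as predicted. Now the back stop.

```bash
python3 -m jog '[[[0,0.0005,0],[0,0,0]],[[0,0.0005,0],[0,0,0]],[[0,0.0005,0],[0,0,0]],[[0,0.0005,0],[0,0,0]],[[0,0,0],[0,0,0]]]' 255
python3 -m jog '[[[0,0.0005,0],[0,0,0]],[[0,0.0005,0],[0,0,0]],[[0,0,0],[0,0,0]]]' 255
python3 -m jog '[[[0,0.0005,0],[0,0,0]],[[0,0.0005,0],[0,0,0]],[[0,0,0],[0,0,0]]]' 255
python3 -c "
from h import *
s=manip.observe();print(s['wrist_torque'],s['orientation'])"
```

```text
t: 17.0
ee_pos: [654.4, 181.8, 52.5]
orientation: [[-0.113, 0.994, -0.002], [0.994, 0.113, -0.003], [-0.003, -0.002, -1.0]]
contact_force: [-8.0, -11.5, 10.6]
finger_gap: 11.2
finger_force: 60.7
t: 17.38
ee_pos: [654.8, 181.8, 52.6]
orientation: [[-0.113, 0.994, -0.003], [0.994, 0.113, -0.004], [-0.003, -0.003, -1.0]]
contact_force: [-10.5, -11.4, 11.6]
finger_gap: 11.0
finger_force: 60.9
t: 17.75
ee_pos: [655.7, 182.0, 52.5]
orientation: [[-0.113, 0.994, -0.003], [0.994, 0.113, -0.004], [-0.003, -0.004, -1.0]]
contact_force: [-10.7, -11.3, 12.4]
finger_gap: 11.3
finger_force: 60.9
[-1.58046042  1.97284009  0.33919688] [[-0.1129697   0.99359291 -0.00331318]
 [ 0.99359263  0.11295702 -0.00379321]
 [-0.00339466 -0.00372047 -0.99998732]]
```

```bash
python3 -m jog '[[[-0.0003,0,-0.0004],[0,0,0]],[[0,0.0005,0],[0,0,0]],[[0,0,0],[0,0,0]]]' 255
python3 -m jog '[[[0,0.0005,0],[0,0,0]],[[0,0.0005,0],[0,0,0]],[[0,0,0],[0,0,0]]]' 255
python3 -m jog '[[[0,0.0005,0],[0,0,0]],[[0,0.0005,0],[0,0,0]],[[0,0,0],[0,0,0]]]' 255
```

```text
t: 18.12
ee_pos: [656.4, 182.0, 52.6]
orientation: [[-0.113, 0.994, -0.003], [0.994, 0.113, -0.003], [-0.003, -0.003, -1.0]]
contact_force: [-9.2, -9.5, 9.7]
finger_gap: 11.5
finger_force: 60.6
t: 18.5
ee_pos: [656.6, 182.1, 52.6]
orientation: [[-0.113, 0.994, -0.005], [0.994, 0.113, -0.003], [-0.003, -0.005, -1.0]]
contact_force: [-11.9, -9.1, 11.8]
finger_gap: 11.0
finger_force: 60.8
t: 18.88
ee_pos: [656.7, 182.1, 52.6]
orientation: [[-0.113, 0.994, -0.007], [0.994, 0.113, -0.004], [-0.003, -0.007, -1.0]]
contact_force: [-16.2, -10.5, 14.1]
finger_gap: 11.1
finger_force: 61.1
```

Back stop contact too. The tool has tilted about 0.4° under the push, so I'll level it and check the wrist moment and yaw closely.

```bash
cat > st.py <<'E'
from h import *
s=manip.observe(); R=np.array(s["orientation"]); t=np.array(s["ee_pos"])
y=np.degrees(np.arctan2(R[1,1],R[0,1])); print("t",s["t"],"pos",t.round(2),"yaw",y.round(3),"z",R[:,2].round(4),"F",np.round(s["contact_force"],1),"M",np.round(s["wrist_torque"],2))
E
python3 st.py; python3 -m jog '[[[0,0,0],[-0.2,0.1,0]],[[0,0,0],[-0.2,0.1,0]],[[0,0,0],[0,0,0]]]' 255 >/dev/null; python3 st.py
python3 -m jog '[[[0,0,0],[0,0,0.2]],[[0,0,0],[0,0,0]],[[0,0,0],[0,0,0]]]' 255 >/dev/null; python3 st.py
```

```text
t 18.875 pos [656.73 182.1   52.62] yaw 6.477 z [-0.007  -0.0038 -1.    ] F [-16.2 -10.5  14.1] M [-1.62  2.95  0.12]
t 19.25 pos [657.08 182.31  52.52] yaw 6.465 z [ 6.e-04  8.e-04 -1.e+00] F [-13.2  -8.6  11.9] M [-1.53  2.51  0.04]
t 19.625 pos [657.08 182.31  52.51] yaw 6.288 z [ 5.e-04  7.e-04 -1.e+00] F [-14.2  -9.2  11.2] M [-1.58  2.55  0.16]
```

```bash
for i in 1 2 3; do python3 -m jog '[[[0,0,0],[0,0,0.2]],[[0,0,0],[0,0,0]],[[0,0,0],[0,0,0]]]' 255 >/dev/null; python3 st.py; done
```

```text
t 20.0 pos [657.11 182.3   52.51] yaw 6.11 z [ 6.e-04  6.e-04 -1.e+00] F [-13.6  -9.4  11.6] M [-1.63  2.58  0.33]
t 20.375 pos [657.11 182.27  52.52] yaw 5.926 z [ 6.e-04  5.e-04 -1.e+00] F [-13.4 -10.1  11.9] M [-1.59  2.53  0.52]
t 20.75 pos [657.11 182.25  52.52] yaw 5.741 z [ 6.e-04  4.e-04 -1.e+00] F [-13.6  -9.4  11.9] M [-1.61  2.56  0.62]
```

```bash
for i in 1 2 3; do python3 -m jog '[[[0,0,0],[0,0,-0.2]],[[0,0,0],[0,0,0]]]' 255 >/dev/null; python3 st.py; done; for i in 1 2 3; do python3 -m jog '[[[0,0,0],[0,0,-0.2]],[[0,0,0],[0,0,0]]]' 255 >/dev/null; python3 st.py; done
```

```text
t 21.0 pos [657.09 182.29  52.47] yaw 5.933 z [ 5.e-04  5.e-04 -1.e+00] F [-12.9 -10.4  11.9] M [-1.61  2.51  0.48]
t 21.25 pos [657.09 182.26  52.51] yaw 6.112 z [ 5.e-04  6.e-04 -1.e+00] F [-13.8  -9.4  11.8] M [-1.57  2.53  0.38]
t 21.5 pos [657.1  182.3   52.52] yaw 6.291 z [ 6.e-04  7.e-04 -1.e+00] F [-13.7  -9.1  12. ] M [-1.65  2.53  0.19]
t 21.75 pos [657.09 182.33  52.51] yaw 6.472 z [ 5.e-04  8.e-04 -1.e+00] F [-14.   -9.5  11.5] M [-1.56  2.53  0.  ]
t 22.0 pos [657.09 182.3   52.51] yaw 6.644 z [ 5.e-04  9.e-04 -1.e+00] F [-13.9  -8.5  11.8] M [-1.5   2.59 -0.21]
t 22.25 pos [657.11 182.3   52.5 ] yaw 6.824 z [ 5.e-04  1.e-03 -1.e+00] F [-13.2  -9.4  11.2] M [-1.53  2.56 -0.39]
```

The yaw moment is linear through zero at 6.47° with the position fixed, so the square is rotationally held by both stops, i.e. flush. I'll return to zero moment, add slight pressure, and take a final look.

```bash
python3 -m jog '[[[0,0,0],[0,0,0.2]],[[0.0003,0.0003,0],[0,0,0.15]],[[0,0,0],[0,0,0]],[[0,0,0],[0,0,0]],[[0,0,0],[0,0,0]],[[0,0,0],[0,0,0]]]' 255; python3 st.py
python3 - <<'E'
from h import *
a=snap("wrist","w5.png"); b=snap("side","s5.png")
c1=cv2.resize(a[60:260,100:400],(600,400),interpolation=cv2.INTER_CUBIC); c2=cv2.resize(b[140:190,215:315],(600,200*3//2),interpolation=cv2.INTER_CUBIC)[:200+0]
cv2.imwrite("pics/v5.png",np.vstack([c1,c2])[...,::-1])
E
```

```text
t: 23.0
ee_pos: [657.1, 182.3, 52.5]
orientation: [[-0.113, 0.994, -0.0], [0.994, 0.113, 0.0], [0.0, -0.0, -1.0]]
contact_force: [-16.0, -10.5, 12.5]
finger_gap: 10.9
finger_force: 61.1
t 23.0 pos [657.07 182.26  52.49] yaw 6.502 z [-3.e-04  2.e-04 -1.e+00] F [-16.  -10.5  12.5] M [-1.76  2.82 -0.07]
```

View pics/v5.png

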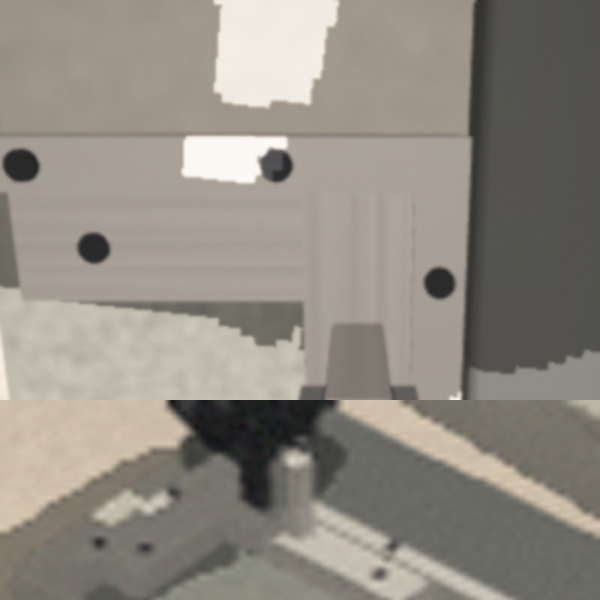

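The view shows the short leg on the end stop (crop row ~193) and the long leg on the back stop (crop column ~412), with no gaps.

```bash
python3 -c "
from workcell import manip
print(manip.close_job())"
```

```text
the job is handed in; nothing more can be done
None
```

The setting square was set down on the ledge about 2 cm clear of both stops, then pushed into the corner, where it is still gripped and sits flush with about 16 N towards the back stop and 10 N towards the end stop; the job was handed in at about 23 s of the 53 s allowed.

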